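# Lift a pile of slotted weights onto the balance with a T-footed pin

### The job

Take the T-footed lifting pin out of its wooden block, thread it down through the slots of all four piled steel weights in the cradle, turn its foot crosswise under the lowest one, and lift the whole pile off on the pin. Set the pile down flat and centred on the two-rail saddle of the balance and let go, leaving the pin standing upright in it. The inner weights lie askew, so feel your way through gently: never lean on the cradle or the balance with more than about 2 kg, do not touch the weights with the fingers, and do not knock the sample tins about.

Things in the scene. Friction and masses are not known exactly. Their poses are not given: they have to be found in the camera images.
- lifter: Loose lifting pin, 130 mm tall, 0.12 kg, upright in the wooden block at the start. Origin: centre of its foot's underside, z up the pin. Foot: flat steel bar 36 mm along own x, 12 mm along own y, 6 mm thick. Round 10 mm stem; round collar 36 mm across, z = 40 to 44. All in one rigid piece.
- pin_handle (a point): Grip point on the pin's axis, 103 mm above its foot's underside; axes as the pin. Black square handle, 18 x 18 mm, sides along own x and y, from 33 mm below to 27 mm above this point: grip it from above.
- holder: Fixed wooden block, 34 mm high, foot plate 95 x 75 mm. Origin: centre of its underside. The pin's foot stands loosely in a pocket (40 mm along own x, 16 mm along own y, floor at z = 8, open at the top), its length along the block's x. Pull the pin straight up.
- cradle: Fixed storage cradle, base 110 x 110 mm, 6 mm thick. Origin: centre of its underside. Four weights lie piled flat on it, all slots along own x to within 0.06 rad. Four posts (8 mm across, at x = +-30, y = +-41 mm, tops at z = 50) keep them in.
- cradle_rails (a point): Middle of the cradle's rail deck at rail-top height, 28 mm above the cradle's underside; axes as the cradle. Two rails along own y (|x| 25 to 48 mm), between them a channel 50 mm wide, 22 mm deep, where the foot can turn. Upper faces of the discs 7, 14, 21, 28 mm above. The deck is sprung: 1 to 2 N beyond the pile's weight it sinks, 0.4 mm per N, at most 10 mm.
- weight_top: Uppermost of four equal loose steel discs, 70 mm across, 7 mm thick, about 0.16 kg, slot 44 mm (own x) by 20 mm (own y) through the middle. Origin: centre of its underside. The two unmeasured discs below it lie 6 to 8 mm off the cradle's middle along the cradle's y, one to +y, one to -y, which is unknown: a pin lowered straight lands on them.
- weight_bottom: Lowest of the four discs, same shape, origin at the centre of its underside. With the pin's collar resting on the pile, the top of the pin's foot is 6 mm below this underside; a quarter turn there puts the foot crosswise. Discs the pin has passed through slide along with it, by friction; those below stay.
- balance: White laboratory balance, fixed, 150 x 130 mm, housing 37 mm high, its dark display towards own -x. Origin: centre of its underside.
- saddle (a point): Centre of the balance's steel saddle at rail-top height, 65 mm above the balance's underside; axes as the balance. Two rails along own y (|x| from 25 to 48 mm, 100 mm long) to carry the pile; the channel between, 22 mm deep and 50 mm wide, takes the pin's foot in any direction. Sprung like the cradle's deck, but stays up under pile and pin.
- tin_a: Aluminium sample tin with lid and dark band, 51 mm across, 42 mm high, loose, near the cradle. Origin: centre of its underside. Bystander.
- tin_b: Equal sample tin near the wooden block. Bystander.
- tin_c: Equal sample tin farther back. Bystander.
There are look-alikes about, which are no part of the job. What is shaped like the lifter but blue is not meant.

How it is judged:
On the way, in this order (a step that is already met when the one before it is completed fails the run):
1. the pin's foot is through all four weights and turned crosswise under the lowest (z of lifter in the frame of weight_bottom below -0.0075 m and horizontal distance between lifter and weight_bottom below 0.02 m and angle between the x axis of lifter and the x axis of weight_bottom, either way round above 1.1 rad), for 0.1 s.
2. the whole pile hangs on the pin, clear of the cradle (z of weight_bottom in the frame of cradle above 0.05 m and z of weight_top in the frame of weight_bottom between 0.018 and 0.026 m and contact force between weight_bottom and lifter above 2 N), for 0.2 s.
At the end, for the whole second after the job is handed in: Lowest weight flat on the saddle's rails (within 3 mm, 0.06 rad), within 15 mm of its centre; top weight flat on the closed pile (18 to 24 mm above the lowest), within 20 mm of the centre; pin released, upright within 0.2 rad through the pile, its foot below the lowest weight; all at rest (z of weight_bottom in the frame of saddle between -0.003 and 0.003 m and horizontal distance between weight_bottom and saddle below 0.015 m and horizontal distance between weight_top and saddle below 0.02 m and z of weight_top in the frame of weight_bottom between 0.018 and 0.024 m and angle between each of weight_bottom, weight_top's own z axis and vertical below 0.06 rad and angle between lifter's own z axis and vertical below 0.2 rad and z of lifter in the frame of weight_bottom below -0.0065 m and linear speed of each of weight_bottom, lifter below 0.02 m/s); the robot touches nothing.
It fails at once if the cradle bears more than 30 N (the pile's own 6.5 N included) (contact force between cradle and anything else above 30 N).
It fails at once if the balance bears more than 30 N (pile and pin 8 N included) (contact force between balance and anything else above 30 N).
It fails at once if the fingers touch the top or the lowest weight (contact force between the fingers and weight_top above 0.5 N or contact force between the fingers and weight_bottom above 0.5 N).
It fails at once if a sample tin is knocked more than 30 mm from its place (distance of any of tin_a, tin_b, tin_c from where it was at the start of the episode above 0.03 m).
It also fails if it takes over 72 s, if anything falls off the work surface, if the arm or the gripper's body presses on something with over 40 N, if the wrist force passes 120 N, or if a joint passes its speed limit or range.

### The arm

A 7-joint arm with a two-finger parallel gripper is mounted at the origin on the work surface. World frame = base frame: x ahead of the robot, y to its left, z up, the work surface at z = 0. Lengths are in m, angles in rad, forces in N, time in s.
With the tool pointing down it reaches from about 0.4 to 0.85 m from the base axis. Payload 10.4 kg.
Tool frame: the origin (TCP) lies on the centre line of the jaws, within the pads' length; the fingertips stand 11 mm ahead of it and the grasp point (between the pads) lies 8 mm behind it (tip_reach is the distance from the TCP to the fingertips, in m); z points along the fingers, y is the line along which they close (so a half turn about z gives the same grasp; the last joint's range is limited). The gripper opens to 85 mm and grips with 20 to 120 N. Pads are 22 mm wide; open, the fingers measure 114 mm over their backs; the gripper's body (76 mm by 85 mm) begins 54 mm behind the grasp point. The pads swing forward as they close: fully open they stand 13 mm farther back than shut.
Start: joints at [1.128, 0.332, -0.065, 1.46, 0.022, 1.35, -0.088], TCP at [0.255, -0.571, 0.242] pointing down, gripper open.
Joint ranges: [-2.6, 2.6], [-0.5, 2.12], [-1.47, 1.34], [0.16, 2.42], [-1.27, 4.41], [0.06, 2.06], [-2.6, 2.6]. Speed limits (rad/s): [2.22, 2.22, 2.79, 2.79, 3.14, 3.14, 3.14].

### API

Orientations are given as a unit quaternion [x, y, z, w].
In Python, from workcell import get_obs, camera, hand_in, tip_reach gives the robot as it stands. The module is installed in compiled form; this text tells all that it offers.
- The arm moves only by the tool move_arm, never from a script. Its argument "plan" is a list of rows, each an object with "delta_pos": the shift along the tool's x, y, z in shares of 0.4 m (1.0 is 0.4 m), a list of three; "turn": the turn, a rotation vector about the tool's x, y, z in parts of the range, where 1.0 means 2 pi rad, a list of three; "fingers": the closure, from 0 (fully open) to 1 (shut). A call has 1 to 12 rows; each row is the pose to reach, as a shift and turn from the pose commanded when the call began, along the tool's axes at that moment; what a row does not reach only later rows make up. A row lasts 1/8 s, in which the tool goes at most 62.5 mm and 10.7 degrees, less where a joint would pass 70% of its speed; a pose out of reach is approached as far as the arm can. Shift and turn numbers lie between -1 and 1, and a call with a number outside is refused. A call with a gripper value outside its range is refused whole. The fingers move at their own pace and stop on an object; "force" is the grip in N (left out, the last holds). Time passes only in rows, so rows that repeat a pose let the fingers close. It gives the time, the measured TCP pose, the force, the opening and the grip force at its end, in the units of the state.
- get_obs(): the state, without advancing time (a new reading comes with each control period).
- camera(name): name is "side" or "top" or "wrist"; returns a dict with "color" (384x512x3 uint8, red, green, blue), "range_z" (384x512 float32, m along the optical axis (not along the pixel's ray), 0 where there is no reading), "fx", "fy", "cx", "cy" (pixels), "k1" (the pictures are not rectified: a ray, as slopes to the right and down, at radius r is drawn at 1 + k1 r^2 times it, then the intrinsics apply), "R" (3x3) and "t" (3): a world point X has camera coordinates R X + t; the wrist camera has in their place "tool_from_camera" (4x4, takes a point from camera to tool coordinates, whose origin is the TCP and whose axes are the flange's). Camera axes: x right, y down, z forward; pixel columns grow to the right and rows downward; lengths in m; the calibration is good to about 2 mm. A picture is of the moment at which its call begins: read the wrist's pose just before it.
- hand_in(): hands the job in; it is judged then, once.
The state is a dict: "clock": time; "joint_pos": joint angles; "joint_velocities": joint speeds; "tau": joint torques, N m; "position": TCP position; "ee_rot": TCP orientation; "ft_force": force on the tool from outside, world axes, zero at the start; "torque": the same for the moment, N m; "grip_width": opening from 0.0 (shut) to 1.0 (fully open); "grasp_force": force on a finger pad.
Only numpy, scipy, OpenCV 4.12 (cv2) and the standard library are available. Lean on these libraries where they do the work, as an engineer would, in place of code of your own. Each camera call takes 0.05 s, during which the arm holds its last target. There are 200 camera calls.

## Working session

There is one attempt and no reset: what is moved stays moved. The work goes in short steps, Python scripts to look and compute and a tool call to move; the robot and the scene stay as the last step left them, time stands still between calls to the robot, and variables do not carry over. Pictures are saved under pics/ and viewed, at most 10 in all, crops included, and the job is handed in when it is done.

Besides the shell and the picture viewer there is one more tool, called as name(argument=value, ...), one argument or row to a line, values as JSON. move_arm: Moves the arm, as the interface text tells. Its arguments: {"type":"object","properties":{"plan":{"type":"array","items":{"type":"object","properties":{"delta_pos":{"type":"array","items":{"type":"number"}},"turn":{"type":"array","items":{"type":"number"}},"fingers":{"type":"number"}}}},"force":{"type":"number"}},"required":["plan"]}

```bash
mkdir -p pics
cat > h.py <<'E'
import numpy as np, cv2
from workcell import get_obs, camera, hand_in, tip_reach
from scipy.spatial.transform import Rotation as Ro
def pts(c):
    """world (or camera, for wrist) points for every pixel"""
    h,w=c["range_z"].shape
    u,v=np.meshgrid(np.arange(w),np.arange(h))
    s=ray(c,u.ravel(),v.ravel())
    P=s*c["range_z"].reshape(-1,1)
    return toworld(c,P).reshape(h,w,3)
def ray(c,u,v):
    K=np.array([[c["fx"],0,c["cx"]],[0,c["fy"],c["cy"]],[0,0,1]])
    xy=cv2.undistortPoints(np.stack([u,v],1).astype(np.float64).reshape(-1,1,2),K,np.array([c["k1"],0,0,0.])).reshape(-1,2)
    return np.c_[xy,np.ones(len(xy))]
def pose(c):
    if "R" in c: R=np.array(c["R"]);return R.T,-R.T@np.array(c["t"])
    T=np.array(c["tool_from_camera"]);o=c["obs"];Rt=Ro.from_quat(o["ee_rot"]).as_matrix()
    return Rt@T[:3,:3],Rt@T[:3,3]+np.array(o["position"])
def toworld(c,P):
    R,t=pose(c);return P@R.T+t
def onplane(c,u,v,z):
    R,t=pose(c);d=ray(c,np.atleast_1d(u),np.atleast_1d(v))@R.T
    return t+d*((z-t[2])/d[:,2])[:,None]
def cam(n):
    o=get_obs();c=camera(n);c["obs"]=o;return c
def save(n,img,s=1): cv2.imwrite("pics/"+n,cv2.resize(img[:,:,::-1],None,fx=s,fy=s,interpolation=cv2.INTER_CUBIC))
E
python3 - <<'E'
from h import *
import pickle
o=get_obs();print(o,tip_reach)
C={n:cam(n) for n in("top","side","wrist")}
pickle.dump(C,open("c0.pkl","wb"))
for n in C:
    print(n,C[n]["fx"],C[n]["k1"],pose(C[n])[1])
save("top.png",C["top"]["color"],1.5);save("side.png",C["side"]["color"],1.5)
E
```

```text
{'clock': 0.0, 'joint_pos': array([ 1.12840785,  0.33287072, -0.06470357,  1.46092195,  0.02156819,
        1.34991266, -0.08849621]), 'joint_velocities': array([-0.00165665, -0.00109582,  0.00175334, -0.0005828 ,  0.0015623 ,
        0.00061073,  0.00021404]), 'tau': array([ 1.19368547e-04, -6.25448728e+01,  4.89539013e-02, -3.91605306e+01,
        1.61279325e-02,  9.86455794e-03, -5.27639918e-05]), 'position': array([ 0.25459117, -0.57040533,  0.24152589]), 'ee_rot': array([ 9.78050548e-01,  2.08366557e-01, -1.64243915e-04, -6.90134528e-04]), 'ft_force': array([-0.12057101,  0.84108025, -0.16659736]), 'torque': array([-0.01077506, -0.01245108, -0.02803701]), 'grasp_force': 0.0, 'grip_width': 0.9976892919322429} 0.011
top 368.1927223790118 -0.10761922737285819 [0.51155335 0.01211724 1.09077618]
side 444.1164235696987 -0.08384957920523635 [0.42802055 0.9078679  0.77188978]
wrist 277.6095112632982 -0.06879354331325489 [ 0.33048622 -0.53824108  0.37270517]
```

View pics/top.png

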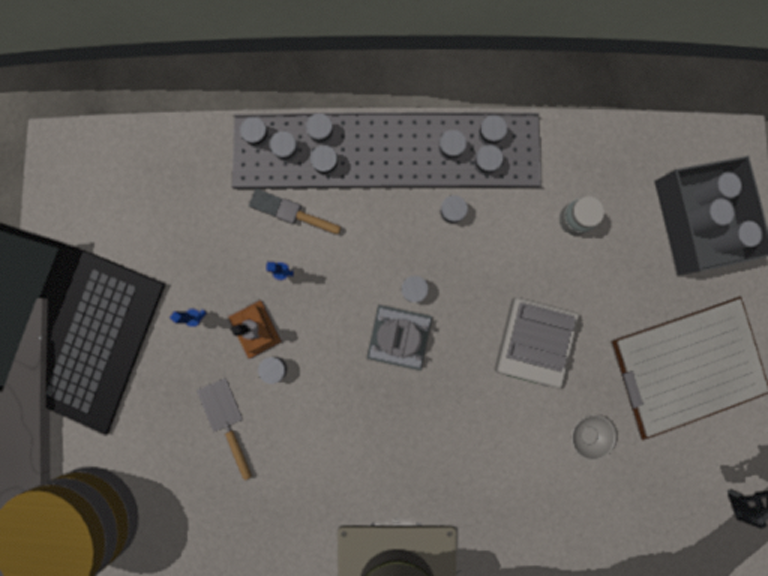

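View pics/side.png

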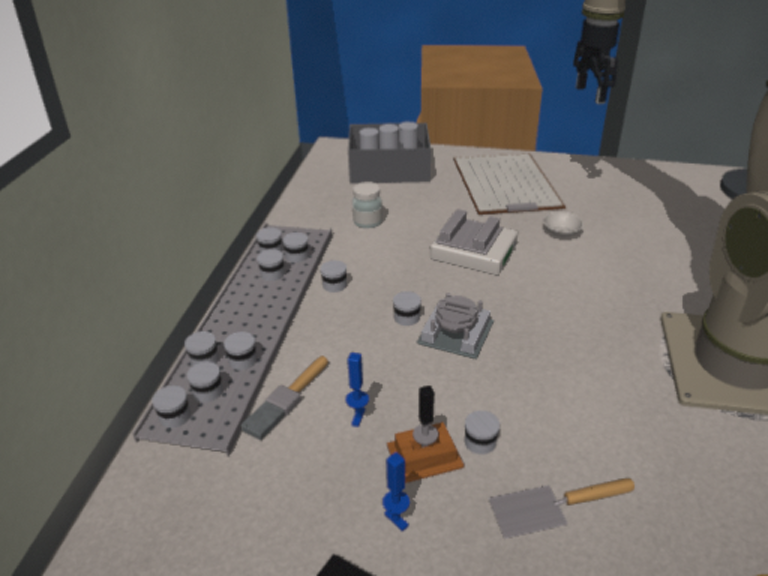

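Top view (display pixels): wooden block with the black-handled pin at (243,328). Candidates for the pin are that one and the two blue look-alikes at (279,270) and (187,317). The black handle in the orange-brown block is the one described. Cradle (400,337), balance (540,342), tins (272,369), (415,289) and (455,210). The side view agrees: pin (427,405), block (425,450), blue ones (356,385) and (396,490).

Run:
```python
from h import *
import pickle
C=pickle.load(open("c0.pkl","rb"));c=C["top"]
for n,u,v,z in[("handle",236,327,.138),("block",255,329,.034),("cradle",400,337,.056),("balance",540,342,.06),("tinB",272,369,.042),("tinA",415,289,.042),("tinC",455,210,.042),("blue1",279,270,.1),("blue2",187,317,.1)]:
    print(n,onplane(c,u/1.5,v/1.5,z)[0].round(3), pts(c)[int(v/1.5),int(u/1.5)].round(3))
img=C["side"]["color"][240:340,230:330];save("pin.png",img,5)
o=C["wrist"]["obs"];print(Ro.from_quat(o["ee_rot"]).as_matrix().round(3));print(C["wrist"]["tool_from_camera"])
```

```text
handle [0.505 0.281 0.138] [0.505 0.281 0.141]
block [0.5   0.273 0.034] [0.502 0.268 0.053]
cradle [ 0.486 -0.006  0.056] [ 0.486 -0.005  0.004]
balance [ 0.475 -0.268  0.06 ] [ 0.475 -0.272  0.042]
tinB [0.425 0.237 0.042] [0.425 0.237 0.047]
tinA [ 0.576 -0.035  0.042] [ 0.578 -0.033  0.044]
tinC [ 0.728 -0.113  0.042] [ 0.728 -0.112  0.044]
blue1 [0.608 0.214 0.1  ] [0.609 0.216 0.091]
blue2 [0.523 0.383 0.1  ] [0.523 0.383 0.105]
[[ 0.913  0.408 -0.001]
 [ 0.408 -0.913  0.001]
 [-0.    -0.001 -1.   ]]
[[-5.71685233e-04 -9.47951355e-01 -3.18414669e-01  8.24104937e-02]
 [ 9.99999787e-01 -4.41469734e-04 -4.81112506e-04  1.36269053e-03]
 [ 3.15500812e-04 -3.18414877e-01  9.47951405e-01 -1.31115185e-01]
 [ 0.00000000e+00  0.00000000e+00  0.00000000e+00  1.00000000e+00]]
```

View pics/pin.png

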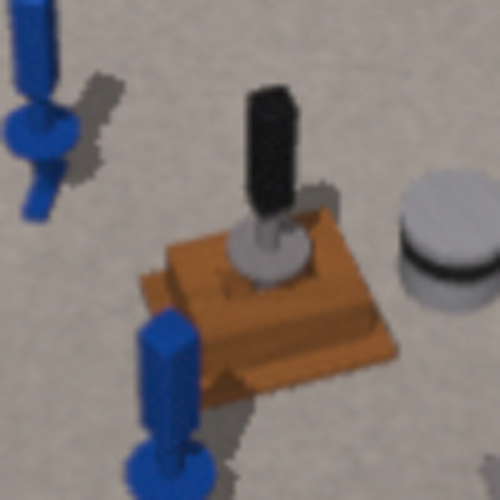

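The crop shows the black square handle, steel collar and stem standing in the orange block, with a blue look-alike on each side: the choice is right. Now a sweep over balance, cradle and block with the wrist camera.

Careful with the scale: shifts go in shares of 0.4 m and turns go in shares of 2 pi rad. That gives: 0.32 m / 0.4 = 0.8, -0.185 m / 0.4 = -0.4625.

move_arm(
  plan=[
    {"delta_pos":[0.8,-0.4625,0]},
    {"delta_pos":[0.8,-0.4625,0]},
    {"delta_pos":[0.8,-0.4625,0]},
    {"delta_pos":[0.8,-0.4625,0]},
    {"delta_pos":[0.8,-0.4625,0]},
    {"delta_pos":[0.8,-0.4625,0]},
    {"delta_pos":[0.8,-0.4625,0]},
    {"delta_pos":[0.8,-0.4625,0]},
  ],
)

```text
validation failed for argument at $.pl...
```

Run:
```python
from h import *
import pickle
c=cam("wrist");pickle.dump(c,open("bal.pkl","wb"));print(c["obs"]["position"],c["obs"]["clock"],c["obs"]["joint_pos"])
```

```text
[ 0.25465034 -0.57049063  0.24170744] 0.15 [ 1.12837316  0.33274362 -0.06470126  1.46070795  0.02159073  1.34989695
 -0.08843273]
```

Converted, -0.24 m / 0.4 = -0.6, 0.12 m / 0.4 = 0.3.

move_arm(
  plan=[
    {"delta_pos":[0.3,-0.6,0]},
    {"delta_pos":[0.3,-0.6,0]},
    {"delta_pos":[0.3,-0.6,0]},
    {"delta_pos":[0.3,-0.6,0]},
    {"delta_pos":[0.3,-0.6,0]},
    {"delta_pos":[0.3,-0.6,0]},
  ],
)

```text
validation failed for argument at $.pl...
```

Run:
```python
from h import *
import pickle
c=cam("wrist");pickle.dump(c,open("cra.pkl","wb"));print(c["obs"]["position"],c["obs"]["clock"],c["obs"]["joint_pos"])
b=pickle.load(open("bal.pkl","rb"))
save("bc.png",np.vstack([b["color"],c["color"]])[:, :],0.78)
```

```text
[ 0.25465977 -0.57055986  0.24184149] 0.2 [ 1.1284083   0.33262528 -0.06471754  1.46058214  0.02162656  1.34986921
 -0.08852356]
```

View pics/bc.png

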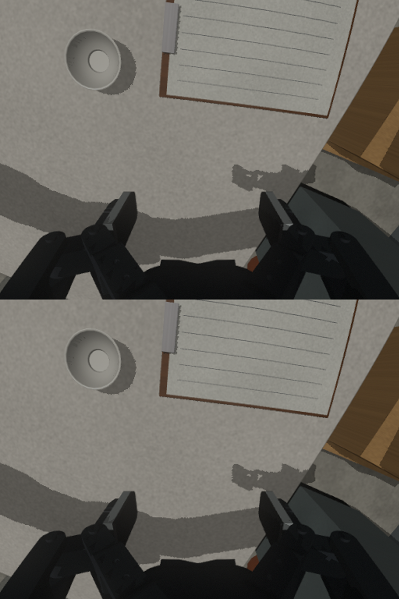

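The call was refused (rows need all keys) and the picture shows only the start view: the fingers fill the lower part, so a target should lie about 80 mm ahead along tool x.

Converted, 0.24 m / 0.4 = 0.6, -0.185 m / 0.4 = -0.4625.

move_arm(
  plan=[
    {"delta_pos":[0.6,-0.4625,0],"turn":[0,0,0],"fingers":0},
    {"delta_pos":[0.6,-0.4625,0],"turn":[0,0,0],"fingers":0},
    {"delta_pos":[0.6,-0.4625,0],"turn":[0,0,0],"fingers":0},
    {"delta_pos":[0.6,-0.4625,0],"turn":[0,0,0],"fingers":0},
    {"delta_pos":[0.6,-0.4625,0],"turn":[0,0,0],"fingers":0},
    {"delta_pos":[0.6,-0.4625,0],"turn":[0,0,0],"fingers":0},
    {"delta_pos":[0.6,-0.4625,0],"turn":[0,0,0],"fingers":0},
  ],
)

```text
clock: 1.12
position: [0.3982, -0.3045, 0.2423]
ee_rot: [0.978, 0.208, -0.0, 0.0]
ft_force: [0.0, -0.1, 0.0]
grip_width: 0.998
grasp_force: 0.0
```

Run:
```python
from h import *
import pickle
c=cam("wrist");pickle.dump(c,open("bal.pkl","wb"));print(c["obs"]["position"],c["obs"]["clock"],c["obs"]["joint_pos"])
```

```text
[ 0.39816989 -0.30454676  0.24234655] 1.125 [ 0.82481087  0.07469478 -0.27535682  1.76875846  0.02157835  1.30086248
 -0.60680828]
```

Converted, -0.24 m / 0.4 = -0.6, 0.12 m / 0.4 = 0.3.

move_arm(
  plan=[
    {"delta_pos":[0.3,-0.6,0],"turn":[0,0,0],"fingers":0},
    {"delta_pos":[0.3,-0.6,0],"turn":[0,0,0],"fingers":0},
    {"delta_pos":[0.3,-0.6,0],"turn":[0,0,0],"fingers":0},
    {"delta_pos":[0.3,-0.6,0],"turn":[0,0,0],"fingers":0},
    {"delta_pos":[0.3,-0.6,0],"turn":[0,0,0],"fingers":0},
    {"delta_pos":[0.3,-0.6,0],"turn":[0,0,0],"fingers":0},
  ],
)

```text
clock: 1.92
position: [0.4104, -0.036, 0.2425]
ee_rot: [0.978, 0.209, 0.0, 0.0]
ft_force: [0.7, -0.9, 0.7]
grip_width: 0.998
grasp_force: 0.0
```

Run:
```python
from h import *
import pickle
c=cam("wrist");pickle.dump(c,open("cra.pkl","wb"));print(c["obs"]["position"],c["obs"]["clock"],c["obs"]["joint_pos"])
b=pickle.load(open("bal.pkl","rb"))
save("bc2.png",np.vstack([b["color"][:290],c["color"][:290]]),1.03)
```

```text
[ 0.41038508 -0.03601443  0.24246462] 1.925 [ 0.59000115 -0.13031207 -0.55673286  1.95082301 -0.07099784  1.30183258
 -1.09453073]
```

View pics/bc2.png

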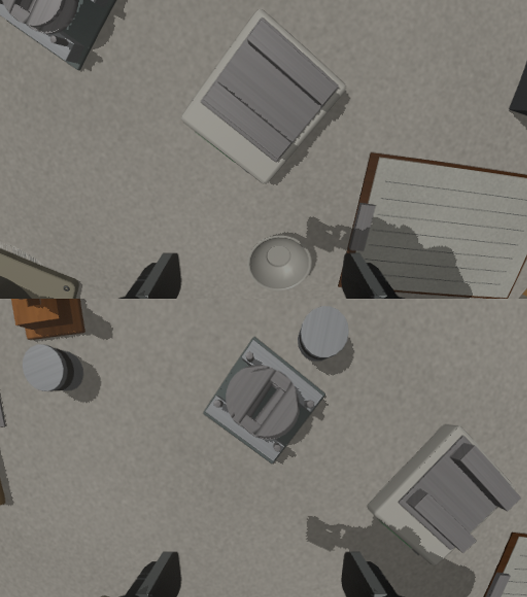

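Upper half: balance centred at about (265,98), with its white strip at the lower left. Lower half: cradle with the pile at (264,398), its slot running from lower left to upper right at (265,395), tin_a at (325,330), tin_b at (47,368) and the block at (47,315). Next, fit rectangles to the depth points.

```bash
cat > m.py <<'E'
from h import *
import pickle
def rect(P):
    r=cv2.minAreaRect((P[:,:2]*1000).astype(np.float32));return [np.round(x,1) for x in r]
def sel(W,c,r,z0,z1):
    P=W.reshape(-1,3);m=(np.hypot(*(P[:,:2]-c).T)<r)&(P[:,2]>z0)&(P[:,2]<z1);return P[m]
def comp(W,c,r,z0,z1,k=3,a=30):
    m=((np.hypot(W[...,0]-c[0],W[...,1]-c[1])<r)&(W[...,2]>z0)&(W[...,2]<z1)).astype(np.uint8)
    n,l,s,_=cv2.connectedComponentsWithStats(m)
    return [W[l==i] for i in range(1,n) if s[i,4]>a]
E
python3 - <<'E'
from m import *
for f,ctr in(("bal",(.475,-.268)),("cra",(.486,-.006))):
    c=pickle.load(open(f+".pkl","rb"));W=pts(c)
    P=sel(W,ctr,.1,-.02,.12);h,e=np.histogram(P[:,2],np.arange(-.004,.09,.004));print(f,[(round(a*1000),b) for a,b in zip(e,h)])
    if f=="bal":
        for z0,z1 in((.02,.08),(.057,.075)):
            for p in comp(W,ctr,.11,z0,z1): print(z0,len(p),rect(p),p[:,2].mean().round(4))
    else:
        for z0,z1 in((.004,.075),(.052,.066),):
            for p in comp(W,ctr,.085,z0,z1): print(z0,len(p),rect(p),np.median(p[:,2]).round(4),p.mean(0))
        # slot: non-top pixels inside the disc's hull
        m=((np.hypot(W[...,0]-ctr[0],W[...,1]-ctr[1])<.04)&(W[...,2]>.0525)&(W[...,2]<.066)).astype(np.uint8)*255
        cs,_=cv2.findContours(m,cv2.RETR_EXTERNAL,cv2.CHAIN_APPROX_NONE);k=max(cs,key=cv2.contourArea)
        xy=onplane(c,k[:,0,0],k[:,0,1],.056)[:,:2]*1000
        print("circle",cv2.minEnclosingCircle(xy.astype(np.float32)),cv2.fitEllipse(xy.astype(np.float32)))
        fill=cv2.drawContours(np.zeros_like(m),[k],-1,255,-1);hole=cv2.bitwise_and(fill,255-m)
        cs,_=cv2.findContours(hole,cv2.RETR_EXTERNAL,cv2.CHAIN_APPROX_NONE)
        for q in cs:
            if len(q)>12:
                xy=onplane(c,q[:,0,0],q[:,0,1],.056)[:,:2]*1000;print("slot",cv2.minAreaRect(xy.astype(np.float32)))
E
```

```text
bal [(-4, np.int64(3875)), (0, np.int64(1505)), (4, np.int64(0)), (8, np.int64(0)), (12, np.int64(0)), (16, np.int64(0)), (20, np.int64(0)), (24, np.int64(8)), (28, np.int64(133)), (32, np.int64(1952)), (36, np.int64(2593)), (40, np.int64(5056)), (44, np.int64(177)), (48, np.int64(53)), (52, np.int64(56)), (56, np.int64(63)), (60, np.int64(1100)), (64, np.int64(3250)), (68, np.int64(0)), (72, np.int64(0)), (76, np.int64(0)), (80, np.int64(0)), (84, np.int64(0))]
0.02 14441 [array([ 474.9, -273. ]), array([131.2, 152.5]), np.float64(74.8)] 0.0471
0.057 2360 [array([ 521.9, -285.7]), array([100.2,  24. ]), np.float64(74.7)] 0.0644
0.057 2034 [array([ 451.7, -266.6]), array([100.7,  23.8]), np.float64(75.6)] 0.0645
cra [(-4, np.int64(8362)), (0, np.int64(2872)), (4, np.int64(1382)), (8, np.int64(32)), (12, np.int64(32)), (16, np.int64(14)), (20, np.int64(30)), (24, np.int64(1685)), (28, np.int64(518)), (32, np.int64(30)), (36, np.int64(85)), (40, np.int64(1360)), (44, np.int64(241)), (48, np.int64(767)), (52, np.int64(1964)), (56, np.int64(586)), (60, np.int64(0)), (64, np.int64(0)), (68, np.int64(0)), (72, np.int64(0)), (76, np.int64(0)), (80, np.int64(0)), (84, np.int64(0))]
0.004 503 [array([560.9, -29.5]), array([39.6, 12.7]), np.float64(71.0)] 0.0408 [ 0.56035136 -0.02959298  0.03497806]
0.004 7566 [array([486.1,  -6.8]), array([110.3, 110.4]), np.float64(77.9)] 0.0414 [ 0.48758955 -0.00565919  0.03650191]
0.052 2550 [array([486.7,  -7.9]), array([69.1, 69. ]), np.float64(41.6)] 0.0555 [ 0.48748804 -0.00756841  0.05544106]
circle ((487.1330871582031, -8.098945617675781), 35.17619323730469) ((486.8023376464844, -8.015266418457031), (68.33665466308594, 69.0842056274414), 176.418212890625)
slot ((487.180908203125, -8.291496276855469), (20.138450622558594, 43.45014190673828), 77.46341705322266)
```

Saddle centre ≈ (0.4868, -0.2762) with rails at 75°. Cradle centre ≈ (0.486, -0.007), slot axis ≈ -12.3°. Now the block.

Converted, -0.25 m / 0.4 = -0.625, 0.13 m / 0.4 = 0.325.

move_arm(
  plan=[
    {"delta_pos":[0.325,-0.625,0],"turn":[0,0,0],"fingers":0},
    {"delta_pos":[0.325,-0.625,0],"turn":[0,0,0],"fingers":0},
    {"delta_pos":[0.325,-0.625,0],"turn":[0,0,0],"fingers":0},
    {"delta_pos":[0.325,-0.625,0],"turn":[0,0,0],"fingers":0},
    {"delta_pos":[0.325,-0.625,0],"turn":[0,0,0],"fingers":0},
    {"delta_pos":[0.325,-0.625,0],"turn":[0,0,0],"fingers":0},
  ],
)

```text
clock: 2.72
position: [0.4277, 0.2459, 0.2419]
ee_rot: [0.978, 0.209, -0.001, -0.001]
ft_force: [0.2, -1.3, -1.0]
grip_width: 1.001
grasp_force: 0.0
```

Run:
```python
from m import *
c=cam("wrist");pickle.dump(c,open("blk.pkl","wb"));o=c["obs"];print(o["position"],o["clock"],o["joint_pos"])
W=pts(c);ctr=(.5,.273)
hsv=cv2.cvtColor(c["color"],cv2.COLOR_RGB2HSV)
wood=(hsv[...,0]<15)&(hsv[...,1]>120)&(np.hypot(W[...,0]-ctr[0],W[...,1]-ctr[1])<.1)
for z0,z1 in((.004,.05),(.028,.05)):
    m=wood&(W[...,2]>z0)&(W[...,2]<z1);print(z0,m.sum(),rect(W[m]))
for z0,z1 in((.128,.15),(.08,.15)):
    for p in comp(W,(.505,.281),.03,z0,z1): print("handle",len(p),rect(p),np.median(p[:,2]),p.mean(0))
for p in comp(W,(.505,.281),.04,.04,.065): print("collar",len(p),rect(p),np.median(p[:,2]),cv2.minEnclosingCircle((p[:,:2]*1000).astype(np.float32)))
save("blk.png",c["color"][:300],1)
```

```text
[0.42770271 0.24588105 0.24185084] 2.725 [ 0.27362852  0.12457156 -0.93750613  1.76035026  0.10184652  1.30891491
 -1.8367264 ]
0.004 3576 [array([501.7, 279.8]), array([94.2, 73.4]), np.float64(26.6)]
0.028 2240 [array([502. , 279.3]), array([74.6, 55.6]), np.float64(27.2)]
handle 470 [array([501.9, 279.5]), array([17.5, 17.3]), np.float64(24.5)] 0.13719531146940694 [0.50212142 0.27959711 0.13708914]
handle 470 [array([501.9, 279.5]), array([17.5, 17.3]), np.float64(24.5)] 0.13719531146940694 [0.50212142 0.27959711 0.13708914]
collar 355 [array([502.5, 279.4]), array([34.2, 34.5]), np.float64(24.2)] 0.051483093435450655 ((502.0044250488281, 279.38568115234375), 17.822586059570312)
```

View pics/blk.png

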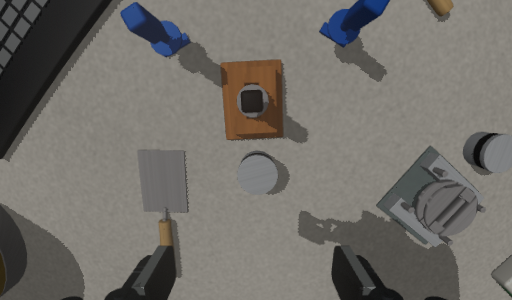

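The wrist view shows the black handle and collar at (252,100) in the block, blue look-alikes at (155,25) and (355,20), and tin_b at (258,173). The tool is already aligned with the pin (about 25°), so grip it.

Converted, 0.139 m / 0.4 = 0.3475, 0.0815 m / 0.4 = 0.2038.

move_arm(
  plan=[
    {"delta_pos":[0.2038,0,0],"turn":[0,0,0],"fingers":0},
    {"delta_pos":[0.2038,0,0.05],"turn":[0,0,0],"fingers":0.2},
    {"delta_pos":[0.2038,0,0.2],"turn":[0,0,0],"fingers":0.2},
    {"delta_pos":[0.2038,0,0.3475],"turn":[0,0,0],"fingers":0.2},
    {"delta_pos":[0.2038,0,0.3475],"turn":[0,0,0],"fingers":0.2},
    {"delta_pos":[0.2038,0,0.3475],"turn":[0,0,0],"fingers":1},
    {"delta_pos":[0.2038,0,0.3475],"turn":[0,0,0],"fingers":1},
    {"delta_pos":[0.2038,0,0.3475],"turn":[0,0,0],"fingers":1},
    {"delta_pos":[0.2038,0,0.3475],"turn":[0,0,0],"fingers":1},
    {"delta_pos":[0.2038,0,0.3475],"turn":[0,0,0],"fingers":1},
  ],
  force=60,
)

```text
clock: 4.03
position: [0.5025, 0.2792, 0.1054]
ee_rot: [0.978, 0.208, 0.002, -0.0]
ft_force: [-1.1, -0.7, 9.0]
grip_width: 0.205
grasp_force: 58.7
```

Converted, 0.256 m / 0.4 = 0.64, -0.131 m / 0.4 = -0.3275, 0.634 rad / 6.2832 = 0.1009.

move_arm(
  plan=[
    {"delta_pos":[0,0,-0.15],"turn":[0,0,0],"fingers":1},
    {"delta_pos":[0,0,-0.275],"turn":[0,0,0],"fingers":1},
    {"delta_pos":[-0.3275,0.64,-0.275],"turn":[0,0,0.1009],"fingers":1},
    {"delta_pos":[-0.3275,0.64,-0.275],"turn":[0,0,0.1009],"fingers":1},
    {"delta_pos":[-0.3275,0.64,-0.275],"turn":[0,0,0.1009],"fingers":1},
    {"delta_pos":[-0.3275,0.64,-0.275],"turn":[0,0,0.1009],"fingers":1},
    {"delta_pos":[-0.3275,0.64,-0.275],"turn":[0,0,0.1009],"fingers":1},
    {"delta_pos":[-0.3275,0.64,-0.275],"turn":[0,0,0.1009],"fingers":1},
    {"delta_pos":[-0.3275,0.64,-0.275],"turn":[0,0,0.1009],"fingers":1},
    {"delta_pos":[-0.3275,0.64,-0.275],"turn":[0,0,0.1009],"fingers":1},
  ],
)

```text
clock: 5.28
position: [0.4863, -0.0071, 0.2135]
ee_rot: [0.994, -0.106, 0.0, -0.0]
ft_force: [0.3, 0.8, -0.3]
grip_width: 0.2
grasp_force: 59.5
```

Run:
```python
from m import *
s=cam("side");w=cam("wrist");pickle.dump((s,w),open("held.pkl","wb"))
o=s["obs"];print(o["position"],o["ee_rot"],o["ft_force"],o["joint_pos"])
# project TCP into side view
R=np.array(s["R"]);t=np.array(s["t"]);X=R@(o["position"]-np.array([0,0,.05]))+t
u=int(X[0]/X[2]*s["fx"]+s["cx"]);v=int(X[1]/X[2]*s["fy"]+s["cy"]);print(u,v)
a=s["color"][v-60:v+50,u-55:u+55];b=w["color"][150:384,140:374]
save("held.png",np.hstack([cv2.resize(a,(400,400),interpolation=cv2.INTER_CUBIC),cv2.resize(b,(400,400))]))
```

```text
[ 0.48634157 -0.007073    0.21354868] [ 9.94403936e-01 -1.05644483e-01  2.14618491e-04 -9.28107463e-05] [ 0.28019536  0.75778451 -0.26266402] [ 0.61053916  0.09799108 -0.71971525  1.82486213  0.0680689   1.24318664
 -1.91117747]
305 170
```

View pics/held.png

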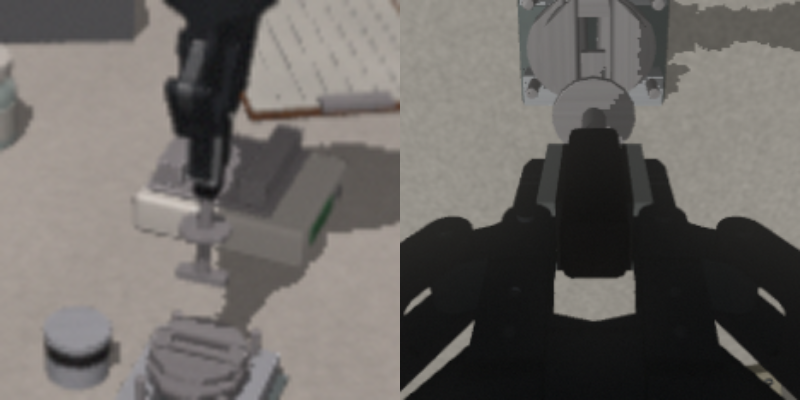

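Side crop: the pin hangs upright, its collar at (205,230) and foot at (202,272) above the pile. Wrist crop: the collar at (593,110) just under the handle, the slot beyond at (590,33). I'll measure the collar in the hand from depth.

Run:
```python
from m import *
s,w=pickle.load(open("held.pkl","rb"))
W=pts(w);o=w["obs"];p=o["position"]
d=W-p
for z0,z1 in((-.062,-.04),):
    m=(np.hypot(d[...,0],d[...,1])<.03)&(d[...,2]>z0)&(d[...,2]<z1)
    q=W[m];print(m.sum(),"z",np.percentile(q[:,2]-p[2],[10,50,90]))
    Rt=Ro.from_quat(o["ee_rot"]).as_matrix();l=(q-p)@Rt*1000
    l=l[abs(l[:,2]-np.median(l[:,2]))<5]
    print("tool x range",l[:,0].min(),l[:,0].max(),"y",l[:,1].min(),l[:,1].max())
    far=l[l[:,0]>0];h=cv2.convexHull(far[:,:2].astype(np.float32))[:,0]
    h=h[h[:,0]>6];A=np.c_[2*h,np.ones(len(h))];sol=np.linalg.lstsq(A,(h**2).sum(1),rcond=None)[0]
    print("circle",sol[:2],np.sqrt(sol[2]+sol[:2]@sol[:2]),len(h))
S=pts(s);d=S-p;m=(np.hypot(d[...,0],d[...,1])<.04)&(d[...,2]>-.14)&(d[...,2]<-.03)
q=S[m];print("side pts",len(q),"z min rel",np.percentile(q[:,2]-p[2],[0,1,2,5]))
f=q[q[:,2]-p[2]<-.085];print("foot",rect(f),len(f),f.mean(0)-p)
k=q[(q[:,2]-p[2]>-.062)&(q[:,2]-p[2]<-.045)];print("collar",rect(k))
# disc top in wrist view again
g=W[(np.hypot(W[...,0]-.487,W[...,1]+.008)<.045)&(W[...,2]>.052)&(W[...,2]<.066)];print("disc part",len(g),rect(g))
```

```text
1311 z [-0.05475947 -0.05382991 -0.0526457 ]
tool x range -11.30164821402194 18.653853669119016 y -17.071348937202085 18.0079339817449
circle [0.91535696 0.49943611] 17.76811633565528 16
side pts 213 z min rel [-0.09701783 -0.09607518 -0.09541648 -0.09417751]
foot [array([485.6,  -4.7]), array([15.1, 35.2]), np.float64(80.6)] 67 [-0.00069084  0.00389305 -0.0913339 ]
collar [array([484.9,  -6.4]), array([35.3, 33.8]), np.float64(73.8)]
disc part 2130 [array([490.9,  -9.4]), array([68.7, 61.6]), np.float64(76.1)]
```

Run:
```python
from m import *
s,w=pickle.load(open("held.pkl","rb"))
a=np.radians(-12.3);ex=np.array([np.cos(a),np.sin(a)]);ty=np.array([np.sin(a),-np.cos(a)])
for n,c in(("cra",pickle.load(open("cra.pkl","rb"))),("held",w),("blk",pickle.load(open("blk.pkl","rb"))),("top",pickle.load(open("c0.pkl","rb"))["top"])):
    W=pts(c);d=W[...,:2]-[.4871,-.0082];x=d@ex*1000;y=d@ty*1000
    m=(abs(x)<18)&(abs(y)<12)&(W[...,2]>0)
    print(n,pose(c)[1].round(3))
    for y0 in range(-12,12,2):
        k=m&(y>=y0)&(y<y0+2);z=W[...,2][k]*1000
        print(y0,k.sum(),np.percentile(z,[10,30,50,70,90]).round(0) if k.sum() else "")
```

```text
cra [ 0.486 -0.004  0.374]
-12 67 [54. 55. 56. 56. 57.]
-10 61 [41. 41. 42. 42. 43.]
-8 59 [41. 41. 42. 42. 43.]
-6 852 [374. 374. 374. 374. 374.]
-4 47 [5. 5. 5. 6. 6.]
-2 47 [4. 5. 6. 6. 6.]
0 65 [ 5.  5.  6. 47. 49.]
2 62 [47. 48. 48. 49. 49.]
4 61 [48. 48. 48. 49. 50.]
6 57 [47. 48. 48. 49. 49.]
8 65 [48. 48. 49. 49. 50.]
10 63 [54. 55. 55. 56. 56.]
held [ 0.567 -0.026  0.345]
-12 1026 [160. 239. 251. 275. 287.]
-10 912 [160. 232. 245. 279. 288.]
-8 850 [160. 226. 245. 283. 291.]
-6 840 [160. 227. 245. 281. 290.]
-4 832 [159. 219. 245. 282. 290.]
-2 859 [159. 220. 245. 281. 289.]
0 836 [159. 220. 245. 282. 290.]
2 847 [159. 220. 245. 282. 290.]
4 805 [160. 231. 246. 282. 290.]
6 855 [159. 227. 245. 283. 291.]
8 966 [159. 233. 260. 279. 288.]
10 993 [159. 239. 250. 274. 287.]
blk [0.504 0.278 0.373]
-12 32 [55. 55. 55. 56. 56.]
-10 7 [54. 54. 54. 55. 55.]
-8 0 
-6 0 
-4 0 
-2 8 [45. 45. 46. 46. 47.]
0 89 [43. 45. 47. 48. 49.]
2 46 [45. 48. 48. 49. 49.]
4 33 [48. 48. 49. 49. 49.]
6 37 [47. 48. 48. 49. 49.]
8 104 [48. 49. 51. 53. 55.]
10 84 [49. 52. 54. 55. 56.]
top [0.512 0.012 1.091]
-12 7 [41. 43. 43. 46. 55.]
-10 9 [39. 40. 41. 42. 44.]
-8 9 [40. 41. 42. 42. 44.]
-6 5 [ 4.  5.  6.  9. 29.]
-4 9 [ 4.  5.  6.  8. 15.]
-2 11 [ 1.  6.  8. 42. 52.]
0 12 [10. 48. 49. 51. 53.]
2 7 [48. 48. 49. 49. 50.]
4 9 [47. 49. 51. 51. 52.]
6 9 [46. 47. 48. 49. 50.]
8 10 [53. 54. 56. 57. 58.]
10 9 [54. 55. 57. 57. 59.]
```

Depth through the slot shows how the discs lie (tool y, relative to the top slot): disc 2 at about -8.5 mm, disc 3 at about +5 mm. Lower into the top disc.

Converted, 0.065 m / 0.4 = 0.1625, 0.0625 m / 0.4 = 0.1563.

move_arm(
  plan=[
    {"delta_pos":[0,0,0.075],"turn":[0,0,0],"fingers":1},
    {"delta_pos":[0,0,0.125],"turn":[0,0,0],"fingers":1},
    {"delta_pos":[0,0,0.1375],"turn":[0,0,0],"fingers":1},
    {"delta_pos":[0,0,0.15],"turn":[0,0,0],"fingers":1},
    {"delta_pos":[0,0,0.1563],"turn":[0,0,0],"fingers":1},
    {"delta_pos":[0,0,0.1625],"turn":[0,0,0],"fingers":1},
    {"delta_pos":[0,0,0.1625],"turn":[0,0,0],"fingers":1},
  ],
)

```text
clock: 6.25
position: [0.4863, -0.0086, 0.1484]
ee_rot: [0.994, -0.107, 0.0, 0.0]
ft_force: [0.3, 1.1, -1.1]
grip_width: 0.2
grasp_force: 59.5
```

Converted, -0.0093 m / 0.4 = -0.0233, -0.008 m / 0.4 = -0.02.

move_arm(
  plan=[
    {"delta_pos":[0,-0.005,0],"turn":[0,0,0],"fingers":1},
    {"delta_pos":[0,-0.01,0],"turn":[0,0,0],"fingers":1},
    {"delta_pos":[0,-0.015,0],"turn":[0,0,0],"fingers":1},
    {"delta_pos":[0,-0.02,0],"turn":[0,0,0],"fingers":1},
    {"delta_pos":[0,-0.0233,0],"turn":[0,0,0],"fingers":1},
    {"delta_pos":[0,-0.0233,0],"turn":[0,0,0],"fingers":1},
    {"delta_pos":[0,-0.0233,0.005],"turn":[0,0,0],"fingers":1},
    {"delta_pos":[0,-0.0233,0.01],"turn":[0,0,0],"fingers":1},
    {"delta_pos":[0,-0.0233,0.015],"turn":[0,0,0],"fingers":1},
    {"delta_pos":[0,-0.0233,0.015],"turn":[0,0,0],"fingers":1},
  ],
)

```text
clock: 7.5
position: [0.4881, 0.0005, 0.1421]
ee_rot: [0.994, -0.107, -0.0, 0.0]
ft_force: [-0.3, -0.0, -0.6]
grip_width: 0.197
grasp_force: 59.5
```

Converted, 0.0135 m / 0.4 = 0.0338, 0.012 m / 0.4 = 0.03.

move_arm(
  plan=[
    {"delta_pos":[0,0.005,0],"turn":[0,0,0],"fingers":1},
    {"delta_pos":[0,0.01,0],"turn":[0,0,0],"fingers":1},
    {"delta_pos":[0,0.015,0],"turn":[0,0,0],"fingers":1},
    {"delta_pos":[0,0.02,0],"turn":[0,0,0],"fingers":1},
    {"delta_pos":[0,0.025,0],"turn":[0,0,0],"fingers":1},
    {"delta_pos":[0,0.03,0],"turn":[0,0,0],"fingers":1},
    {"delta_pos":[0,0.0338,0],"turn":[0,0,0],"fingers":1},
    {"delta_pos":[0,0.0338,0],"turn":[0,0,0],"fingers":1},
    {"delta_pos":[0,0.0338,0.005],"turn":[0,0,0],"fingers":1},
    {"delta_pos":[0,0.0338,0.01],"turn":[0,0,0],"fingers":1},
    {"delta_pos":[0,0.0338,0.015],"turn":[0,0,0],"fingers":1},
    {"delta_pos":[0,0.0338,0.0175],"turn":[0,0,0],"fingers":1},
  ],
)

```text
clock: 9.0
position: [0.4852, -0.0128, 0.135]
ee_rot: [0.994, -0.107, -0.0, 0.0]
ft_force: [0.7, 1.0, -1.0]
grip_width: 0.205
grasp_force: 59.6
```

Converted, 0.006 m / 0.4 = 0.015, -0.0055 m / 0.4 = -0.0138.

move_arm(
  plan=[
    {"delta_pos":[0,-0.005,0],"turn":[0,0,0],"fingers":1},
    {"delta_pos":[0,-0.01,0],"turn":[0,0,0],"fingers":1},
    {"delta_pos":[0,-0.0138,0],"turn":[0,0,0],"fingers":1},
    {"delta_pos":[0,-0.0138,0],"turn":[0,0,0],"fingers":1},
    {"delta_pos":[0,-0.0138,0.005],"turn":[0,0,0],"fingers":1},
    {"delta_pos":[0,-0.0138,0.01],"turn":[0,0,0],"fingers":1},
    {"delta_pos":[0,-0.0138,0.015],"turn":[0,0,0],"fingers":1},
    {"delta_pos":[0,-0.0138,0.015],"turn":[0,0,0],"fingers":1},
  ],
)

```text
clock: 10.0
position: [0.4864, -0.0074, 0.1291]
ee_rot: [0.994, -0.107, -0.0, 0.0]
ft_force: [-0.8, -2.4, -1.8]
grip_width: 0.2
grasp_force: 59.6
```

Converted, 0.0135 m / 0.4 = 0.0338, 0.012 m / 0.4 = 0.03.

move_arm(
  plan=[
    {"delta_pos":[0,0,0.0075],"turn":[0,0,0],"fingers":1},
    {"delta_pos":[0,0,0.015],"turn":[0,0,0],"fingers":1},
    {"delta_pos":[0,0,0.0225],"turn":[0,0,0],"fingers":1},
    {"delta_pos":[0,0,0.03],"turn":[0,0,0],"fingers":1},
    {"delta_pos":[0,0,0.0338],"turn":[0,0,0],"fingers":1},
    {"delta_pos":[0,0,0.0338],"turn":[0,0,0],"fingers":1},
  ],
)

```text
clock: 10.75
position: [0.4865, -0.0073, 0.1157]
ee_rot: [0.994, -0.107, -0.0, -0.0]
ft_force: [0.3, 0.2, -1.2]
grip_width: 0.197
grasp_force: 59.5
```

Converted, -1.57 rad / 6.2832 = -0.2499.

move_arm(
  plan=[
    {"delta_pos":[0,0,0],"turn":[0,0,-0.0286],"fingers":1},
    {"delta_pos":[0,0,0],"turn":[0,0,-0.0573],"fingers":1},
    {"delta_pos":[0,0,0],"turn":[0,0,-0.0859],"fingers":1},
    {"delta_pos":[0,0,0],"turn":[0,0,-0.1146],"fingers":1},
    {"delta_pos":[0,0,0],"turn":[0,0,-0.1432],"fingers":1},
    {"delta_pos":[0,0,0],"turn":[0,0,-0.1719],"fingers":1},
    {"delta_pos":[0,0,0],"turn":[0,0,-0.2005],"fingers":1},
    {"delta_pos":[0,0,0],"turn":[0,0,-0.2292],"fingers":1},
    {"delta_pos":[0,0,0],"turn":[0,0,-0.2499],"fingers":1},
    {"delta_pos":[0,0,0],"turn":[0,0,-0.2499],"fingers":1},
    {"delta_pos":[0,0,0],"turn":[0,0,-0.2499],"fingers":1},
  ],
)

```text
clock: 12.12
position: [0.4866, -0.0074, 0.1159]
ee_rot: [0.78, 0.626, 0.0, 0.0]
ft_force: [0.2, 0.1, -2.4]
grip_width: 0.198
grasp_force: 59.5
```

Converted, -0.012 m / 0.4 = -0.03, -0.009 m / 0.4 = -0.0225.

move_arm(
  plan=[
    {"delta_pos":[0,0,-0.005],"turn":[0,0,0],"fingers":1},
    {"delta_pos":[0,0,-0.01],"turn":[0,0,0],"fingers":1},
    {"delta_pos":[0,0,-0.015],"turn":[0,0,0],"fingers":1},
    {"delta_pos":[0,0,-0.0225],"turn":[0,0,0],"fingers":1},
    {"delta_pos":[0,0,-0.03],"turn":[0,0,0],"fingers":1},
  ],
  force=80,
)

```text
clock: 12.75
position: [0.4863, -0.0073, 0.1278]
ee_rot: [0.779, 0.627, -0.0, -0.0]
ft_force: [0.8, 0.4, -7.8]
grip_width: 0.197
grasp_force: 78.7
```

The whole load hangs on the pin (7.8 N). Lift clear.

Converted, -0.087 m / 0.4 = -0.2175, -0.08 m / 0.4 = -0.2.

move_arm(
  plan=[
    {"delta_pos":[0,0,-0.02],"turn":[0,0,0],"fingers":1},
    {"delta_pos":[0,0,-0.045],"turn":[0,0,0],"fingers":1},
    {"delta_pos":[0,0,-0.075],"turn":[0,0,0],"fingers":1},
    {"delta_pos":[0,0,-0.105],"turn":[0,0,0],"fingers":1},
    {"delta_pos":[0,0,-0.1375],"turn":[0,0,0],"fingers":1},
    {"delta_pos":[0,0,-0.17],"turn":[0,0,0],"fingers":1},
    {"delta_pos":[0,0,-0.2],"turn":[0,0,0],"fingers":1},
    {"delta_pos":[0,0,-0.2175],"turn":[0,0,0],"fingers":1},
    {"delta_pos":[0,0,-0.2175],"turn":[0,0,0],"fingers":1},
    {"delta_pos":[0,0,-0.2175],"turn":[0,0,0],"fingers":1},
  ],
)

```text
clock: 14.0
position: [0.4862, -0.0074, 0.2144]
ee_rot: [0.779, 0.627, -0.0, -0.0]
ft_force: [0.3, 0.3, -7.2]
grip_width: 0.199
grasp_force: 78.6
```

Run:
```python
from m import *
s=cam("side");w=cam("wrist");t=cam("top");pickle.dump((s,w,t),open("lift.pkl","wb"))
o=s["obs"];p=o["position"];print(p,o["ee_rot"],o["ft_force"],o["joint_pos"])
R=np.array(s["R"]);T=np.array(s["t"]);X=R@(p-np.array([0,0,.05]))+T
u=int(X[0]/X[2]*s["fx"]+s["cx"]);v=int(X[1]/X[2]*s["fy"]+s["cy"])
a=s["color"][v-60:v+50,u-55:u+55];b=w["color"][150:384,140:374]
save("lift.png",np.hstack([cv2.resize(a,(400,400),interpolation=cv2.INTER_CUBIC),cv2.resize(b,(400,400))]))
for c in(w,t,s):
    W=pts(c);d=W-p;m=(np.hypot(d[...,0],d[...,1])<.06)&(d[...,2]>-.1)&(d[...,2]<-.062)
    q=W[m];print(len(q),rect(q) if len(q) else "",np.percentile(q[:,2],[2,50,98]) if len(q) else "")
```

```text
[ 0.48623655 -0.00736931  0.2143672 ] [ 7.78902707e-01  6.27144686e-01 -2.58010884e-04 -2.22238291e-04] [ 0.34376025  0.3246657  -7.20677554] [ 0.82652303  0.13302098 -0.95588467  1.81498574  0.11421136  1.2521919
 -0.37619638]
4148 [array([486.6,  -2.8]), array([61.3, 71.1]), np.float64(77.4)] [0.12777413 0.15003183 0.15150798]
0  
444 [array([483.1,  -6.7]), array([72.4, 75.1]), np.float64(4.8)] [0.12510394 0.14574865 0.15222843]
```

View pics/lift.png

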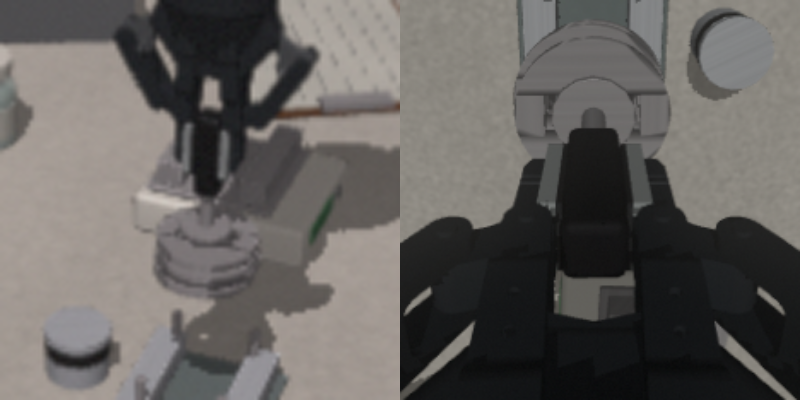

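The side crop shows all four discs hanging flat on the pin at (207,255), clear of the cradle. The wrist crop shows the top disc at (592,90) under the collar. Carry it to the balance.

Converted, -0.2634 m / 0.4 = -0.6585, 0.0574 m / 0.4 = 0.1435, 0.03 rad / 6.2832 = 0.0048.

move_arm(
  plan=[
    {"delta_pos":[-0.025,0.005,0],"turn":[0,0,0],"fingers":1},
    {"delta_pos":[-0.075,0.0163,0],"turn":[0,0,0],"fingers":1},
    {"delta_pos":[-0.15,0.0325,0],"turn":[0,0,0.0016],"fingers":1},
    {"delta_pos":[-0.225,0.049,0],"turn":[0,0,0.0032],"fingers":1},
    {"delta_pos":[-0.3,0.065,0],"turn":[0,0,0.0048],"fingers":1},
    {"delta_pos":[-0.375,0.0818,0],"turn":[0,0,0.0075],"fingers":1},
    {"delta_pos":[-0.45,0.0975,0],"turn":[0,0,0.0075],"fingers":1},
    {"delta_pos":[-0.525,0.1145,0],"turn":[0,0,0.0075],"fingers":1},
    {"delta_pos":[-0.595,0.13,0],"turn":[0,0,0.0075],"fingers":1},
    {"delta_pos":[-0.64,0.14,0],"turn":[0,0,0.0075],"fingers":1},
    {"delta_pos":[-0.6585,0.1435,0],"turn":[0,0,0.0075],"fingers":1},
    {"delta_pos":[-0.6585,0.1435,0],"turn":[0,0,0.0075],"fingers":1},
  ],
)

```text
clock: 15.65
position: [0.4865, -0.2766, 0.2147]
ee_rot: [0.793, 0.609, 0.0, -0.0]
ft_force: [-0.3, 0.7, -7.7]
grip_width: 0.197
grasp_force: 78.5
```

Run:
```python
from m import *
w=cam("wrist");pickle.dump(w,open("over.pkl","wb"));o=w["obs"];p=o["position"];print(p,o["ft_force"])
W=pts(w);d=W-p
def circ(z0,z1,r0,r1,r):
    m=(np.hypot(d[...,0],d[...,1])<.06)&(d[...,2]>z0)&(d[...,2]<z1)
    h=cv2.convexHull((W[m][:,:2]*1000).astype(np.float32))[:,0]
    h=h[np.hypot(*(h-p[:2]*1000).T)>r]
    Rt=Ro.from_quat(o["ee_rot"]).as_matrix()[:2,0];h=h[(h-p[:2]*1000)@Rt>5]
    s=np.linalg.lstsq(np.c_[2*h,np.ones(len(h))],(h**2).sum(1),rcond=None)[0]
    print(s[:2],np.sqrt(s[2]+s[:2]@s[:2]),len(h),m.sum())
circ(-.0665,-.0615,0,0,25)
circ(-.058,-.048,0,0,14)
ctr=(.4868,-.2762)
for q in comp(W,ctr,.075,.057,.07): print("rail",len(q),rect(q))
```

```text
[ 0.48646786 -0.27659632  0.21470434] [-0.31572381  0.65146569 -7.70549615]
[ 485.66706901 -280.50305001] 34.78733121683877 32 3052
[ 487.09605728 -277.26040747] 17.566960243751094 14 1240
rail 1139 [array([ 525.5, -273.9]), array([76.2, 23.3]), np.float64(75.4)]
rail 1061 [array([ 456.1, -249.5]), array([64.8, 23.3]), np.float64(75.2)]
```

move_arm(
  plan=[
    {"delta_pos":[0,0,0.025],"turn":[0,0,0],"fingers":1},
    {"delta_pos":[0,0,0.0625],"turn":[0,0,0],"fingers":1},
    {"delta_pos":[0,0,0.1],"turn":[0,0,0],"fingers":1},
    {"delta_pos":[0,0,0.125],"turn":[0,0,0],"fingers":1},
    {"delta_pos":[0,0,0.135],"turn":[0,0,0],"fingers":1},
    {"delta_pos":[0,0,0.14],"turn":[0,0,0],"fingers":1},
    {"delta_pos":[0,0,0.1438],"turn":[0,0,0],"fingers":1},
    {"delta_pos":[0,0,0.1475],"turn":[0,0,0],"fingers":1},
    {"delta_pos":[0,0,0.1513],"turn":[0,0,0],"fingers":1},
    {"delta_pos":[0,0,0.1513],"turn":[0,0,0],"fingers":1},
  ],
)

```text
clock: 16.95
position: [0.4868, -0.2771, 0.1549]
ee_rot: [0.793, 0.609, 0.0, 0.001]
ft_force: [-0.6, 1.4, -1.1]
grip_width: 0.197
grasp_force: 79.0
```

Converted, 0.003 m / 0.4 = 0.0075, 0.001 m / 0.4 = 0.0025.

move_arm(
  plan=[
    {"delta_pos":[0,0,0.0025],"turn":[0,0,0],"fingers":1},
    {"delta_pos":[0,0,0.005],"turn":[0,0,0],"fingers":1},
    {"delta_pos":[0,0,0.0075],"turn":[0,0,0],"fingers":1},
    {"delta_pos":[0,0,0.0075],"turn":[0,0,0],"fingers":1},
  ],
)

```text
clock: 17.45
position: [0.4863, -0.2769, 0.1512]
ee_rot: [0.793, 0.609, -0.0, -0.0]
ft_force: [-0.0, -0.0, -1.7]
grip_width: 0.196
grasp_force: 79.0
```

Run:
```python
from m import *
w=cam("wrist");o=w["obs"];p=o["position"];print(p,o["ft_force"])
W=pts(w)
m=(np.hypot(W[...,0]-.487,W[...,1]+.277)<.06)
P=W[m];P=P[(P[:,2]>.06)&(P[:,2]<.105)];h,e=np.histogram(P[:,2],np.arange(.06,.106,.002));print([(round(a*1000),int(b)) for a,b in zip(e,h) if b])
```

```text
[ 0.48632865 -0.27687614  0.15120049] [-0.02316455 -0.02454621 -1.66028276]
[(60, 36), (62, 822), (64, 2759), (66, 55), (68, 29), (70, 89), (72, 10), (76, 5), (78, 43), (80, 57), (82, 56), (84, 541), (86, 221), (88, 73), (90, 693), (92, 2313), (94, 79), (96, 1039), (98, 122), (100, 12), (102, 18)]
```

The pile is closed (top at 93 mm) and the collar is just above it. Release and retreat straight up.

move_arm(
  plan=[
    {"delta_pos":[0,0,0],"turn":[0,0,0],"fingers":0.6},
    {"delta_pos":[0,0,0],"turn":[0,0,0],"fingers":0.4},
    {"delta_pos":[0,0,0],"turn":[0,0,0],"fingers":0.3},
    {"delta_pos":[0,0,0],"turn":[0,0,0],"fingers":0.3},
    {"delta_pos":[0,0,0],"turn":[0,0,0],"fingers":0.3},
  ],
)

```text
clock: 18.12
position: [0.4864, -0.2769, 0.1514]
ee_rot: [0.793, 0.609, 0.0, 0.0]
ft_force: [1.0, 1.0, 0.3]
grip_width: 0.697
grasp_force: 0.0
```

Converted, -0.12 m / 0.4 = -0.3, -0.09 m / 0.4 = -0.225.

move_arm(
  plan=[
    {"delta_pos":[0,0,-0.05],"turn":[0,0,0],"fingers":0.3},
    {"delta_pos":[0,0,-0.125],"turn":[0,0,0],"fingers":0.3},
    {"delta_pos":[0,0,-0.225],"turn":[0,0,0],"fingers":0.3},
    {"delta_pos":[-0.225,0,-0.3],"turn":[0,0,0],"fingers":0.3},
    {"delta_pos":[-0.225,0,-0.3],"turn":[0,0,0],"fingers":0.3},
    {"delta_pos":[-0.225,0,-0.3],"turn":[0,0,0],"fingers":0.3},
    {"delta_pos":[-0.225,0,-0.3],"turn":[0,0,0],"fingers":0.3},
  ],
)

```text
clock: 19.0
position: [0.4636, -0.3629, 0.2721]
ee_rot: [0.793, 0.609, 0.0, 0.0]
ft_force: [-0.6, 0.2, 0.4]
grip_width: 0.699
grasp_force: 0.0
```

Run:
```python
from m import *
s=cam("side");w=cam("wrist");o=w["obs"];print(o["position"],o["clock"])
W=pts(w);S=pts(s)
for n,X,z0,z1,r in(("top",W,.088,.0955,.05),("collar",W,.0957,.105,.03),("handle",W,.15,.165,.03),("lower discs",W,.066,.0885,.05),("side all",S,.066,.0955,.055)):
    P=sel(X,(.487,-.278),r,z0,z1);print(n,len(P),rect(P) if len(P)>5 else "",np.percentile(P[:,2],[2,50,98]) if len(P) else "")
P=sel(W,(.487,-.278),.05,.088,.0955);A=np.c_[P[:,:2],np.ones(len(P))];print("tilt",np.linalg.lstsq(A,P[:,2],rcond=None)[0][:2])
b=w["color"][40:340,100:412];R=np.array(s["R"]);T=np.array(s["t"]);X=R@np.array([.487,-.277,.1])+T
u=int(X[0]/X[2]*s["fx"]+s["cx"]);v=int(X[1]/X[2]*s["fy"]+s["cy"])
save("end.png",np.hstack([cv2.resize(s["color"][v-50:v+50,u-50:u+50],(400,400),interpolation=cv2.INTER_CUBIC),cv2.resize(b,(400,400))]))
```

```text
[ 0.46365503 -0.36254028  0.27181656] 19.05
top 2401 [array([ 485.7, -281.2]), array([69.2, 69. ]), np.float64(27.1)] [0.0906569  0.09243222 0.09436769]
collar 305 [array([ 488.2, -278. ]), array([34.2, 35.7]), np.float64(74.7)] [0.09576654 0.09662109 0.09796828]
handle 0  
lower discs 391 [array([ 488.3, -272.5]), array([72.7, 93. ]), np.float64(60.3)] [0.06608951 0.08528625 0.08732908]
side all 376 [array([ 484.4, -274.7]), array([81.5, 95.9]), np.float64(78.8)] [0.06620912 0.08479824 0.09532639]
tilt [6.03339315e-05 2.61777574e-03]
```

View pics/end.png

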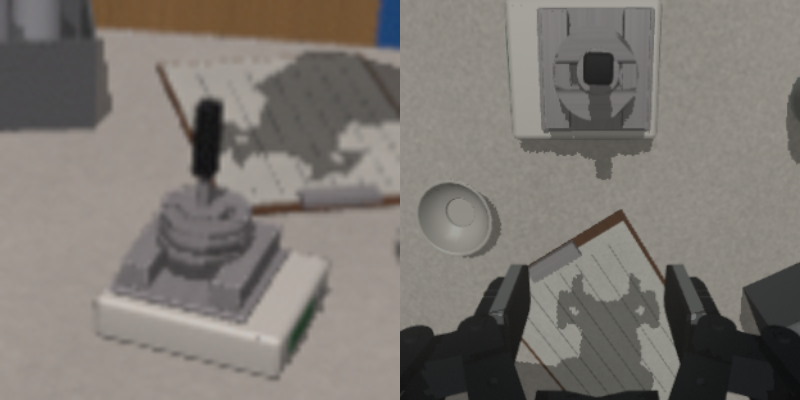

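The pile lies flat on the saddle: the side crop has it at (205,225) with the pin upright, and the wrist crop has the disc and handle centred on the rails at (595,75). The gripper is clear, so I hand it in.

```bash
python3 -c "from workcell import hand_in;print(hand_in())"
```

```text
the job is handed in; nothing more can be done
None
```

I lifted the pile of four weights off the cradle on the pin and set it flat on the balance saddle. The top weight is about 5 mm off centre, the pin is released and upright, and the job was handed in at about 19 s; no verdict came back.

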